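# Dose one ball into a glass vial

### The arm

A 6-joint arm with a two-finger parallel gripper is mounted at the origin on a cart in front of the work surface, level with it; the furniture and walls round the work are solid. World frame = base frame: x ahead of the robot, y to its left, z up, the work surface at z = 0. Lengths are in mm, angles in degrees, forces in N, time in s.
With the tool pointing down it reaches from about 275 to 750 mm from the base axis. Payload 10.2 kg.
Tool frame: the origin (TCP) lies midway between the tips of the shut fingers; the grasp point (between the pads) lies 19 mm behind it; z points along the fingers, y is the line along which they close (so a half turn about z gives the same grasp; the last joint's range is limited). The gripper opens to 88 mm and grips with 3 to 60 N. Pads are 18 mm wide; open, the fingers measure 123 mm over their backs; the gripper's body (75 mm by 187 mm) begins 45 mm behind the grasp point.
Start: joints at [51.371, 17.928, 85.812, -0, 76.261, -12.8], TCP at [228.748, 472.552, 238.72] pointing down, gripper open.
Joint ranges: [-168.41, 168.41], [-55.51, 124.54], [10.69, 146.95], [-70.63, 250.63], [1, 178], [-165.06, 165.06]. Speed limits (degrees/s): [136.94, 136.94, 172.46, 180, 180, 180].

### API

Orientations are given as a 3x3 rotation matrix whose columns are the frame's x, y, z axes.
In Python, from workcell import manip gives the robot as it stands.
- The arm moves only by the shell command python3 -m handwheel 'ROWS' [OPENING]. ROWS is JSON, one flat list of numbers, 6 for each row, row after row: the shift along the tool's x, y, z normalised to -1 to 1, where 1 is 0.06 m, then the turn, a rotation vector about the tool's x, y, z normalised to -1 to 1, where 1 is 10 degrees. In form: [dx, dy, dz, wx, wy, wz, dx, dy, dz, wx, wy, wz, ...]. A call has 1 to 20 rows; each row shifts and turns the commanded pose from where the row before left it, along the tool's axes as they then stand; what a row does not reach is not made up. A row lasts 1/8 s, in which the tool goes at most 62.5 mm and 10.7 degrees, less where a joint would pass 70% of its speed; a pose out of reach is approached as far as the arm can. A call with a number of a shift or a turn outside -1 to 1 is refused whole. A call with a gripper value outside its range is refused whole. OPENING is the closure, from 0 (fully open) to 1 (shut), set as the call begins (- or left out, the last holds). The fingers move at their own pace and stop on an object; the grip force is fixed at half the most. Time passes only in rows, so rows that do not move let the fingers close. It gives the time, the measured TCP pose, the force, the opening and the grip force at its end, in the units of the state.
- manip.read_state(): the state, without advancing time (a new reading comes with each control period).
- manip.camera(name): name is "side" or "top" or "wrist"; returns the picture (400x640x3 uint8, red, green, blue); there is no depth.
- manip.camera_model(name): a dict with "fx", "fy", "cx", "cy" (pixels), "eye" and "attitude" of the camera in the world; the wrist camera has in their place "T_tool_cam" (4x4, takes a point from camera to tool coordinates, whose origin is the TCP and whose axes are the flange's). Camera axes: x right, y up, looking along -z (the intrinsics and any distortion apply to the point x, -y, -z); pixel columns grow to the right and rows downward; lengths in mm; the calibration is good to about 2 mm. A picture is of the moment at which its call begins: read the wrist's pose just before it. camera_model takes no time and is no camera call.
- manip.close_job(): hands the job in; it is judged then, once.
Trained networks look in the newest picture that a camera, given by its name, has taken for a name from the list of things; names that differ only in an ending like _2 or _b are one class to them, and where a whole thing is asked for, a point or a joint stands for the part that bears it (a point fixed in the world has none). Each returns a list of dicts, best first, with "score" (0 to 1); they miss things now and then, are a little off and sometimes report something else, mostly with a low value. They report only what shows in the picture. A call takes as long as a camera call. They do not tell look-alikes from the thing itself.
- manip.cut_out(camera, target): "mask" (400x640 bool, what is visible of it) and "position" ([column, row] in pixels, amid what is visible of it).
The state is a dict: "t": time; "joint_pos": joint angles; "dq": joint speeds; "joint_efforts": joint torques, N m; "position": TCP position; "ee_rot": TCP orientation; "contact_force": force on the tool from outside, world axes, zero at the start; "ft_torque": the same for the moment, N m; "opening": finger opening in mm; "finger_force": force on a finger pad.
Only numpy, scipy, OpenCV 4.12 (cv2) and the standard library are available. Lean on these libraries where they do the work, as an engineer would, in place of code of your own. Each camera call takes 0.05 s, during which the arm holds its last target. There are 200 camera calls.

### The job

Stand the empty glass vial upright under the spout of the ball dispenser, back against its stop, and let go of it. Then press the dispenser's plunger down gently until it bottoms on its stop, and hold it there a moment so that one ball rolls out into the vial: exactly one ball, pushing with no more than 25 N. Let the plunger come back up and leave the vial with its ball standing under the spout, all other things where they were.

Things in the scene. Friction and masses are not known exactly. Their poses are not given: they have to be found in the camera images.
- dispenser: grey metal ball dispenser fixed to the bench, up to 210 mm high. Origin on the bench under the plunger's axis; z up; x points from the spout to the ball trough. Base plate 4 mm thick, x -105 to +85 mm, y +-37 mm. Tower 26 x 26 mm, 148 mm high, about the origin (head 34 x 34 mm). From its front a chute 21 mm wide slopes to the spout; both lie between 62 and 90 mm high; front face at x = -77 mm
- spout (a point): centre of the spout's open lower end, 62 mm above the bench, at x = -62.5 mm of the dispenser. The ball drops from here
- stand (a point): point on the base plate's upper face (4 mm above the bench) right under the spout: the vial's place. Two bars 7 mm high on its +x side form a vee open towards -x; the vial, slid on the plate towards +x, comes to rest against it with its axis within 3 mm of this point
- rod_gland (a point): point 148 mm above the bench where the plunger's vertical rod leaves the tower head. On it sits a press cap: metal cup 34 mm across, flat soft black rubber pad on top 31 mm across that yields 1 mm per 8 N. The cap is screwed to a height that differs from case to case and is not measured: its top is 38 to 62 mm above this point while up. The plunger goes straight down 20 mm to its stop; its spring brings it back
- trough (a point): middle of the inclined open ball trough behind the tower, 22 mm wide, to x = +90 mm of the dispenser, up to 140 mm high
- vial_mid (a point): centre of the empty open glass vial, half-way up: 50 mm high, outer diameter 38 mm at the rim and 32 mm at the foot, about 60 g; z up along its axis. This point is 25 mm above its foot. Pinch it by the wall from above. On the dispenser's base plate its rim is at 54 mm, 8 mm below the spout
- ball_1_center (a point): centre of the steel ball, diameter 16 mm, 17 g, that lies in the plunger and comes out first. Pushing the plunger takes about 5 N at first and 10 N at the end of the 20 mm, then the firm stop is felt. Only within about 1.5 mm of the stop does the ball roll out, in about half a second. When the plunger is up again the next ball rolls in: another full press releases another ball
- ball_2_center (a point): centre of the second, equal ball, in the trough
- ball_3_center (a point): centre of the third, equal ball, in the trough
- jar: bystander: glass jar with white lid, 45 mm across, 54 mm high; origin at its underside
- pot: bystander: small pot of parts with white lid, 38 mm across, 40 mm high; origin at its underside
- lid: bystander: round ribbed black lid, 47 mm across, 20 mm high; origin at its underside
- battery: bystander: a battery, 50 mm long along its y axis, 14 mm thick; origin at its underside
- tweezers: bystander: steel tweezers, 124 mm long along their y axis, 9 mm high; origin at their underside
- glue: bystander: small glue bottle, 28 mm across, 90 mm high; origin at its underside
Things that resemble listed ones, but are neither listed nor needed, are in the scene too. Leave any black look-alike of the part that bears vial_mid alone. Several things look just like the dispenser: the one meant starts farthest to the robot's right.

How it is judged:
By the outcome, as a careful person would: the job done as asked, in the order asked, and still so for the second after the job is handed in, with the robot touching nothing.
It also fails if it takes over 64 s, if anything falls off the work surface, if the arm or the gripper's body presses on something with over 40 N, if the wrist force passes 120 N, or if a joint passes its speed limit or range.

## Working session

There is one attempt and no reset: what is moved stays moved. The work goes in short steps, Python scripts to look and compute and a shell command to move; the robot and the scene stay as the last step left them, time stands still between calls to the robot, and variables do not carry over. Pictures are saved under pics/ and viewed, at most 10 in all, crops included, and the job is handed in when it is done.

```bash
mkdir -p pics; cat > h.py <<'E'
import numpy as np, cv2
from workcell import manip
def cam(name,st=None):
    m=manip.camera_model(name)
    if name=="wrist":
        st=st or manip.read_state()
        T=np.array(m["T_tool_cam"]);R=np.array(st["ee_rot"]);p=np.array(st["position"])
        return m,R@T[:3,3]+p,R@T[:3,:3]
    return m,np.array(m["eye"],float),np.array(m["attitude"],float)
def ray(c,px):
    m,e,R=c
    d=np.array([(px[0]-m["cx"])/m["fx"],-(px[1]-m["cy"])/m["fy"],-1.]);d=R@d
    return e,d/np.linalg.norm(d)
def atz(c,px,z):
    e,d=ray(c,px);return e+d*(z-e[2])/d[2]
def proj(c,P):
    m,e,R=c;q=R.T@(np.array(P,float)-e)
    return np.array([m["cx"]+m["fx"]*q[0]/-q[2],m["cy"]-m["fy"]*q[1]/-q[2]])
def shot(name,fn=None):
    st=manip.read_state();im=manip.camera(name)
    if fn: cv2.imwrite("pics/"+fn,im[:,:,::-1])
    return cam(name,st),im
E
python3 - <<'E'
from h import *
np.set_printoptions(precision=1,suppress=True)
for n in["top","side"]:
    c,im=shot(n,n+"0.png");print(n,c[0])
    for t in["dispenser","vial_mid","jar","pot","lid","glue","rod_gland","spout"]:
        for d in manip.cut_out(n,t)[:6]:
            x,y=np.nonzero(d["mask"])[::-1]
            print(t,round(d["score"],2),np.array(d["position"]),(x.min(),x.max(),y.min(),y.max()) if len(x) else 0,atz(c,d["position"],25))
print(manip.read_state(), manip.camera_model("wrist"))
E
```

```text
top {'fx': 509.7702408759248, 'fy': 509.7702408759248, 'cx': 322.02678108411794, 'cy': 199.20348153240465, 'eye': array([ 267. ,  192.8, 1299.8]), 'attitude': array([[ 0. ,  1. , -0.1],
       [-1. ,  0. ,  0. ],
       [ 0. ,  0.1,  1. ]])}
dispenser 0.98 [248.6 292. ] (np.int64(227), np.int64(271), np.int64(253), np.int64(334)) [198.3 338.   25. ]
dispenser 0.65 [346.2 138.3] (np.int64(326), np.int64(360), np.int64(86), np.int64(176)) [590.2 102.   25. ]
vial_mid 0.76 [302.6 156.4] (np.int64(293), np.int64(307), np.int64(149), np.int64(165)) [540.4 212.7  25. ]
vial_mid 0.69 [232.5 169.1] (np.int64(222), np.int64(237), np.int64(162), np.int64(177)) [503.8 389.2  25. ]
vial_mid 0.55 [297.4 190.7] (np.int64(293), np.int64(307), np.int64(181), np.int64(196)) [451.9 223.9  25. ]
vial_mid 0.53 [239.3 231.9] (np.int64(233), np.int64(245), np.int64(226), np.int64(237)) [345.3 366.1  25. ]
jar 0.77 [271.2 151.4] (np.int64(263), np.int64(280), np.int64(142), np.int64(161)) [551.6 292.8  25. ]
jar 0.5 [344.8 139.2] (np.int64(326), np.int64(360), np.int64(86), np.int64(177)) [587.8 105.5  25.
[... 2526 characters left out ...]
85.8,   0. ,  76.3, -12.8]), 'dq': array([-0.2, -0.1,  0. , -0.1,  0.1, -0. ]), 'joint_efforts': array([  0. , -40.2, -25.2,   0.1,   0. ,  -0. ]), 'position': array([228.8, 472.6, 238.7]), 'ee_rot': array([[-0.9,  0.4,  0. ],
       [ 0.4,  0.9,  0. ],
       [-0. ,  0. , -1. ]]), 'contact_force': array([-0. ,  0. ,  0.3]), 'ft_torque': array([-0. , -0.1, -0.1]), 'finger_force': 0.0, 'opening': 87.79138511767773} {'fx': 319.9639934775652, 'fy': 319.9639934775652, 'cx': 319.41850019455035, 'cy': 196.02497210130275, 'T_tool_cam': array([[  -0. ,    1. ,    0.3,   65.3],
       [   1. ,    0. ,    0. ,   -0.7],
       [   0. ,    0.3,   -1. , -145.7],
       [   0. ,    0. ,    0. ,    1. ]])}
```

View pics/top0.png

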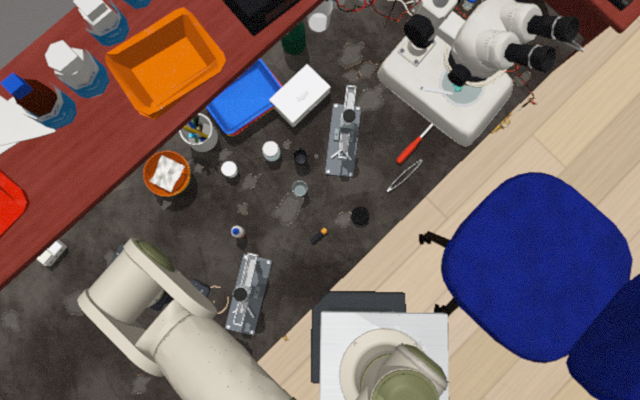

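View pics/side0.png

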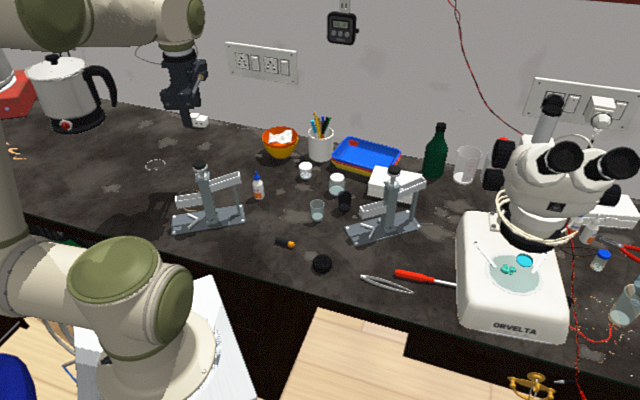

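Top view: the intended (rightmost) dispenser is at about (345,135), the clear vial at (299,189), and the black look-alike at (302,157). The side view agrees. The trough points away from the robot (+x world). I'll move above the work for a close look.

```bash
python3 -m handwheel '[0,0,-0.4,0,0,0, -0.76,-0.47,0,0,0,0, -0.76,-0.47,0,0,0,0, -0.76,-0.47,0,0,0,0, -0.76,-0.47,0,0,0,0, -0.76,-0.47,0,0,0,0, -0.76,-0.47,0,0,0,0, 0,0,0,0,0,-0.8, 0,0,0,0,0,-0.8, 0,0,0,0,0,0, 0,0,0,0,0,0]' 0
python3 - <<'E'
from h import *
np.set_printoptions(precision=3,suppress=True)
c,im=shot("wrist","w1.png")
print(manip.read_state()["ee_rot"],c)
for t in["dispenser","vial_mid","rod_gland"]:
    for d in manip.cut_out("wrist",t)[:5]:
        x,y=np.nonzero(d["mask"])[::-1]
        print(t,round(d["score"],2),np.array(d["position"]),(x.min(),x.max(),y.min(),y.max()) if len(x) else 0,atz(c,d["position"],25))
E
```

```text
t: 2.28
position: [401.2, 201.1, 262.8]
ee_rot: [[-0.985, 0.173, 0.0], [0.173, 0.985, 0.0], [-0.0, 0.0, -1.0]]
contact_force: [-0.8, 0.0, 0.4]
opening: 88.5
finger_force: 0.0
[[-0.985  0.173  0.   ]
 [ 0.173  0.985  0.   ]
 [-0.     0.    -1.   ]] ({'fx': 319.9639934775652, 'fy': 319.9639934775652, 'cx': 319.41850019455035, 'cy': 196.02497210130275, 'T_tool_cam': array([[  -0.   ,    0.967,    0.255,   65.522],
       [   1.   ,    0.   ,   -0.   ,   -0.66 ],
       [  -0.   ,    0.255,   -0.967, -145.695],
       [   0.   ,    0.   ,    0.   ,    1.   ]])}, array([336.584, 211.833, 408.443]), array([[ 0.173, -0.952, -0.251],
       [ 0.985,  0.168,  0.044],
       [ 0.   , -0.255,  0.967]]))
dispenser 0.98 [414.9  22.1] (np.int64(373), np.int64(463), np.int64(0), np.int64(50)) [262.035 330.147  25.   ]
dispenser 0.74 [279.8 278.8] (np.int64(247), np.int64(310), np.int64(242), np.int64(352)) [539.129 122.804  25.   ]
vial_mid 0.82 [353.1 264. ] (np.int64(339), np.int64(367), np.int64(248), np.int64(280)) [534.694 221.983  25.   ]
vial_mid 0.79 [341.  210.8] (np.int64(328), np.int64(359), np.int64(191), np.int64(227)) [459.709 217.767  25.   ]
rod_gland 0.84 [277.8 280.3] (np.int64(247), np.int64(309), np.int64(242), np.int64(353)) [540.839 119.728  25.   ]
rod_gland 0.7 [413.6  21.4] (np.int64(373), np.int64(464), np.int64(0), np.int64(50)) [261.106 328.827  25.   ]
```

View pics/w1.png

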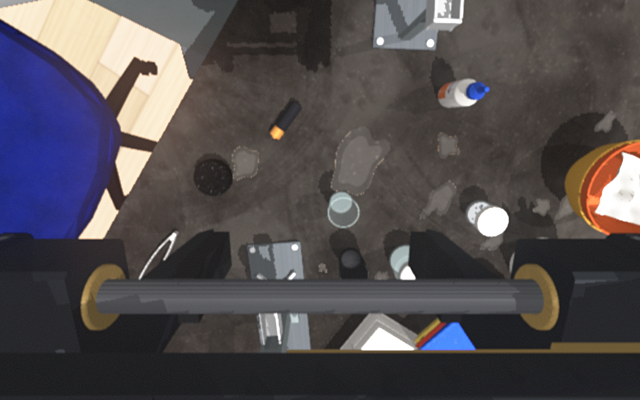

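Wrist view: the dispenser's base front corners are near (247,243) and (300,241), and the clear vial is at about (343,210). Next I'll zoom in on the corners and fit the vial outline.

```bash
cat >> h.py <<'E'
def fitvial(cs,x0,zf=0):
    "cs: list of (cam, mask); fit upright vial xy to bbox centres"
    from scipy.optimize import least_squares
    a=np.linspace(0,2*np.pi,40)
    def bb(p):return [p[:,0].min(),p[:,0].max(),p[:,1].min(),p[:,1].max()]
    def f(v):
        r=[]
        for c,m in cs:
            pts=np.array([proj(c,[v[0]+R*np.cos(t),v[1]+R*np.sin(t),z]) for R,z in((19,50+zf),(16,zf)) for t in a])
            y,x=np.nonzero(m); r+=list(np.array(bb(pts))-[x.min()-.0,x.max()+1,y.min()-.0,y.max()+1])
        return np.array(r)
    s=least_squares(f,x0);return s.x,s.fun
E
python3 - <<'E'
from h import *
np.set_printoptions(precision=1,suppress=True)
cs=[]
for n in["wrist","top","side"]:
    c,im=shot(n)
    for d in manip.cut_out(n,"vial_mid"):
        p=atz(c,d["position"],25)
        if abs(p[0]-457)<25 and abs(p[1]-221)<30:
            cs.append((c,d["mask"]));print(n,fitvial(cs[-1:],[457,221]));break
    if n=="wrist":
        A=cv2.resize(im[230:360,235:325],None,fx=4,fy=4,interpolation=cv2.INTER_CUBIC)
        for px in[(247,243),(300,241),(310,349)]:print(px,atz(c,px,4))
    if n=="top":
        B=cv2.resize(im[75:205,310:400],None,fx=4,fy=4,interpolation=cv2.INTER_CUBIC)
print(fitvial(cs,[457,221]))
cv2.imwrite("pics/crop1.png",np.hstack([A,B])[:,:,::-1])
E
```

```text
wrist (array([455.5, 219.8]), array([-0.7,  0.7, -0.8,  0.7]))
(247, 243) [489.8  85.2   4. ]
(300, 241) [499.3 156.7   4. ]
(310, 349) [672.3 139.1   4. ]
side (array([456.7, 220.2]), array([ 0.2, -0.2, -0.5,  0.5]))
(array([455.7, 219.8]), array([-0.6,  0.7, -0.6,  0.9, -0.1, -0.5, -0.3,  0.7]))
```

View pics/crop1.png

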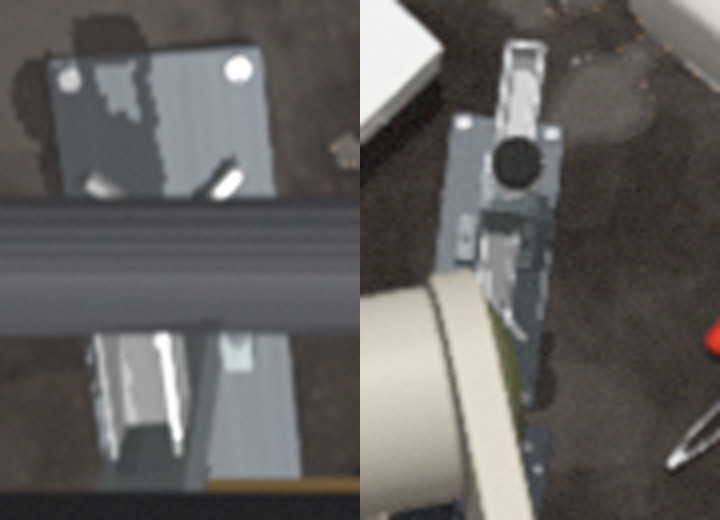

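Wrist crop: the base front corners are at (247.5,243.7) and (300.5,241.5), and both vee bars are visible. In the top crop, the far corners are at (332.5,104) and (360,107.5) and the cap is at (349.5,115.5).

```bash
python3 - <<'E'
from h import *
np.set_printoptions(precision=1,suppress=True)
t=cam("top");w=cam("wrist")
c=[atz(w,p,4)[:2] for p in[(247.3,243.5),(300.7,241.3)]]
f=[atz(t,p,4)[:2] for p in[(360.3,107.3),(332.3,103.8)]]
print(c,f)
P=np.array([[-105,-37],[-105,37],[85,-37],[85,37]],float);Q=np.array(c+f)
H=P-P.mean(0);K=Q-Q.mean(0)
a=np.arctan2((H[:,0]*K[:,1]-H[:,1]*K[:,0]).sum(),(H*K).sum())
R=np.array([[np.cos(a),-np.sin(a)],[np.sin(a),np.cos(a)]])
o=Q.mean(0)-R@P.mean(0);print("yaw",np.degrees(a),"origin",o,"resid",(R@P.T).T+o-Q)
for z in(186,198,210):print("cap",z,atz(t,(349.5,115.5),z))
for x in(-62.5,-85,-130):print(x,R@[x,0]+o)
E
```

```text
[array([490.6,  85.4]), array([499.9, 157.6])] [array([679.9,  64.2]), array([687.5, 138. ])]
yaw -6.234883991322876 origin [599.4 110.2] resid [[ 0.4 -0.6]
 [-0.8  0.8]
 [ 0.   0. ]
 [ 0.4 -0.2]]
cap 186 [602.2 106.5 186. ]
cap 198 [598.6 107.5 198. ]
cap 210 [595.  108.4 210. ]
-62.5 [537.3 117. ]
-85 [514.9 119.5]
-130 [470.2 124.3]
```

Fit residuals are under 1 mm: dispenser origin (599,110), yaw −6.2°, with the vial at (456,220). I'll go above the vial with the tool tilted 30°.

```bash
python3 -m handwheel '[0,0,0,0,0,-0.38, -0.52,0.21,0.6,0,0,0, -0.51,0.2,0.6,0,0,0, 0,0,0.6,0,0,0, 0,0,0.6,0,-1,0, 0,0,0,0,-1,0, 0,0,0,0,-1,0, 0,0,0,0,0,0, 0,0,0,0,0,0]' 0
```

```text
t: 3.9
position: [466.6, 218.4, 121.1]
ee_rot: [[-0.87, 0.108, 0.481], [0.093, 0.994, -0.054], [-0.484, -0.002, -0.875]]
contact_force: [-0.5, -0.8, 0.0]
opening: 88.4
finger_force: 0.0
```

```bash
python3 -m handwheel '[0.28,0,0.5,0,0,0, 0.28,0,0.5,0,0,0, 0.27,0,0.5,0,0,0, 0,0,0,0,0,0, 0,0,0,0,0,0]' 0
python3 -m handwheel '[0,0,0,0,0,0, 0,0,0,0,0,0, 0,0,0,0,0,0, 0,0,0,0,0,0, 0,0,0,0,0,0, 0,0,0,0,0,0]' 1
```

```text
t: 4.53
position: [467.1, 217.9, 19.0]
ee_rot: [[-0.868, 0.108, 0.484], [0.093, 0.994, -0.055], [-0.487, -0.003, -0.873]]
contact_force: [-1.4, 0.1, 0.7]
opening: 88.0
finger_force: 0.0
t: 5.28
position: [465.8, 218.1, 17.7]
ee_rot: [[-0.869, 0.107, 0.482], [0.092, 0.994, -0.054], [-0.485, -0.003, -0.874]]
contact_force: [-0.1, -0.8, -0.1]
opening: 34.0
finger_force: 29.8
```

```bash
python3 -m handwheel '[-0.05,0,-0.09,0,0,0, -0.2,0,-0.36,0,0,0, -0.23,0,-0.42,0,0,0, 0,0,0,0,0,0, 0,0,0,0,0,0]' 1
python3 - <<'E'
from h import *
np.set_printoptions(precision=1,suppress=True)
c,im=shot("side");A=cv2.resize(im[120:270,270:450],None,fx=4,fy=4)
cs=[]
st=manip.read_state();g=st["position"]-19*st["ee_rot"][:,2];print("grasp",g)
for n in["side","wrist"]:
    if n=="wrist": c,im=shot(n,"w2.png")
    for d in manip.cut_out(n,"vial_mid"):
        p=np.array(d["position"]);print(n,d["score"],p,proj(c,g))
        if np.linalg.norm(p-proj(c,g))<40: print(fitvial([(c,d["mask"])],g[:2],g[2]-35));break
cv2.imwrite("pics/crop2.png",A[:,:,::-1])
E
```

```text
t: 5.9
position: [465.3, 218.0, 76.5]
ee_rot: [[-0.87, 0.108, 0.482], [0.093, 0.994, -0.055], [-0.485, -0.003, -0.875]]
contact_force: [-0.8, -0.5, -0.9]
opening: 34.1
finger_force: 29.8
grasp [456.1 219.1  92.8]
side 0.79 [340.6 199.6] [317.3 191.1]
(array([502.9, 162.5]), array([-0.2,  0.2, -0.7,  0.6]))
wrist 0.87 [320.  240.1] [320.9 267.8]
(array([456.3, 218.5]), array([-5. ,  4.9,  0.1,  2.3]))
```

View pics/crop2.png

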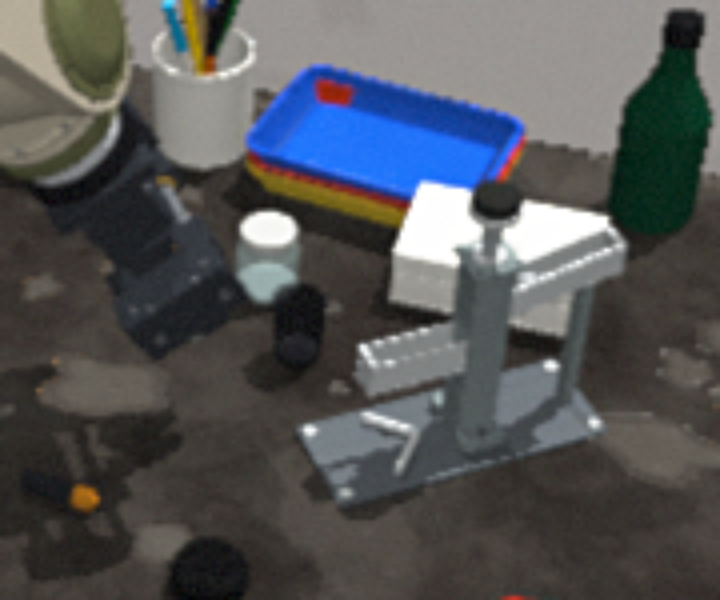

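The side crop shows the gripper hiding the vial, the dispenser, and the cap top at about (393.8,169.5). I'll check the held vial in the wrist view.

```bash
python3 - <<'E'
import cv2
from h import *
im=cv2.imread("pics/w2.png");cv2.imwrite("pics/crop3.png",cv2.resize(im[170:340,210:430],None,fx=3,fy=3))
s=cam("side")
for z in(186,192,198,204,210):print(z,proj(s,[599.4,110.2,z]))
E
```

```text
186 [392.89193043 169.91702197]
192 [393.16994122 167.85102495]
198 [393.45018411 165.76844046]
204 [393.73268608 163.66906792]
210 [394.01747455 161.55270353]
```

View pics/crop3.png

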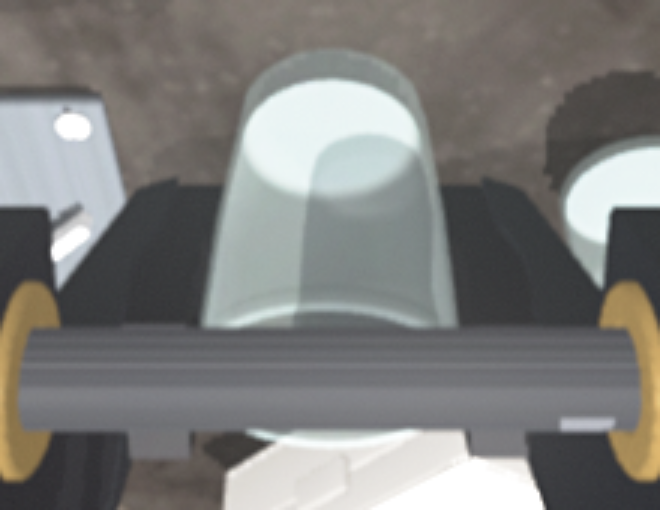

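```bash
python3 - <<'E'
from h import *
np.set_printoptions(precision=1,suppress=True)
w=cam("wrist");a=np.linspace(0,6.283,60)
for tilt in(-8,-4,0,4,8):
    t=np.radians(tilt);A=np.array([[np.cos(t),0,np.sin(t)],[0,1,0],[-np.sin(t),0,np.cos(t)]])
    r=[]
    for R,z in((19,50),(16,0)):
        p=np.array([proj(w,np.array([456.1,219.1,92.8])+A@np.array([R*np.cos(k),R*np.sin(k),z-35])) for k in a])
        r+=[p.min(0),p.max(0)]
    print(tilt,*r)
E
```

```text
-8 [272.5 263. ] [368.3 323.5] [291.3 191. ] [352.3 238.4]
-4 [272.9 267.7] [368.3 322. ] [290.5 188.4] [352.1 233.9]
0 [273.3 272.5] [368.3 320.3] [289.7 186.1] [351.9 229.4]
4 [273.8 277.3] [368.3 318.4] [288.8 184. ] [351.7 225. ]
8 [274.3 281.9] [368.3 316.3] [287.9 182.2] [351.6 220.7]
```

Held upright and centred. I'll carry it to the plate's front edge and stop low, with the rim below the spout's height.

```bash
python3 -m handwheel '[-0.24,-0.51,0.133,0,0,0, -0.24,-0.52,0.133,0,0,0, -0.24,-0.52,0.133,0,0,0, 0,0,0,0,0,0, 0,0,0,0,0,0, 0.14,0,0.25,0,0,0, 0.14,0,0.25,0,0,0, 0.14,0,0.25,0,0,0, 0,0,0,0,0,0, 0,0,0,0,0,0]' 1
python3 - <<'E'
from h import *
np.set_printoptions(precision=2,suppress=True)
c,im=shot("wrist","w3.png")
s=manip.read_state();g=s["position"]-19*s["ee_rot"][:,2]
a=np.radians(-6.23);R=np.array([[np.cos(a),-np.sin(a)],[np.sin(a),np.cos(a)]])
print("grasp in disp",R.T@(g[:2]-[599.4,110.2]),"foot z",g[2]-34.3, "tool y in disp",R.T@s["ee_rot"][:2,1])
cv2.imwrite("pics/crop4.png",cv2.resize(im[150:350,200:440],None,fx=3,fy=3)[:,:,::-1])
E
```

```text
t: 7.35
position: [504.7, 121.0, 26.6]
ee_rot: [[-0.869, 0.106, 0.483], [0.092, 0.994, -0.054], [-0.486, -0.003, -0.874]]
contact_force: [-0.3, -0.4, 0.1]
opening: 34.0
finger_force: 29.8
grasp in disp [-104.38    0.32] foot z 9.02278699432533 tool y in disp [-0.  1.]
```

View pics/crop4.png

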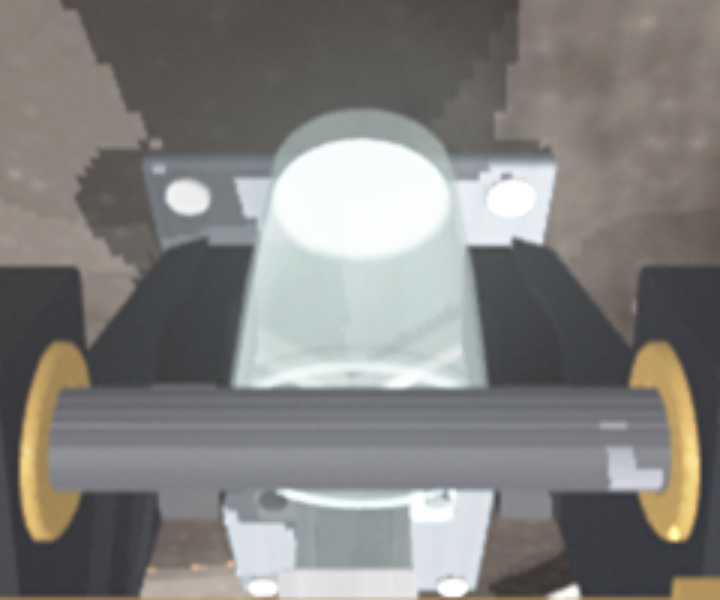

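The wrist crop shows the vial's foot at column 362 and the plate's centre at about 350, so it sits roughly 2 mm to +y. I'll shift it over, slide it in 20 mm, and lower it.

```bash
python3 -m handwheel '[0.02,-0.03,0.036,0,0,0, -0.1,0,0.053,0,0,0, -0.1,0,0.053,0,0,0, -0.09,0,0.053,0,0,0, 0,0,0,0,0,0, 0,0,0,0,0,0]' 1
python3 -m handwheel '[0.008,0,0.015,0,0,0, 0,0,0,0,0,0, 0.008,0,0.015,0,0,0, 0,0,0,0,0,0]' 1
```

```text
t: 8.15
position: [523.9, 116.4, 23.7]
ee_rot: [[-0.869, 0.107, 0.482], [0.093, 0.994, -0.054], [-0.485, -0.003, -0.874]]
contact_force: [-0.1, -0.4, -0.5]
opening: 33.9
finger_force: 29.8
t: 8.65
position: [524.3, 116.5, 21.7]
ee_rot: [[-0.869, 0.107, 0.483], [0.092, 0.994, -0.054], [-0.486, -0.003, -0.874]]
contact_force: [-0.5, 0.3, 1.1]
opening: 34.1
finger_force: 29.8
```

```bash
python3 -m handwheel '[0.002,0,0.004,0,0,0, 0,0,0,0,0,0, 0,0,0,0,0,0, 0,0,0,0,0,0]' 0.35
python3 -m handwheel '[0.1,0,-0.055,0,0,0, 0.25,0,-0.14,0,0,0, 0.3,0,-0.166,0,0,0, 0.22,0,-0.12,0,0,0, 0,0,0,0,0,0]' 0.35
python3 -m handwheel '[0,0,0,0,0,0, 0,0,0,0,0,0, 0,0,0,0,0,0, 0,0,0,0,0,0]' 0.9
python3 - <<'E'
from h import *
np.set_printoptions(precision=2,suppress=True)
a=np.radians(-6.23);R=np.array([[np.cos(a),-np.sin(a)],[np.sin(a),np.cos(a)]])
for n in["wrist","side"]:
    c,im=shot(n)
    cv2.imwrite("pics/w5.png" if n=="wrist" else "pics/s5.png",im[:,:,::-1])
    for d in manip.cut_out(n,"vial_mid"):
        p=atz(c,d["position"],29)
        if np.hypot(p[0]-515,p[1]-118)<45:
            v,r=fitvial([(c,d["mask"])],p[:2],4);print(n,v,r,"disp",R.T@(v-[599.4,110.2]))
s=manip.read_state();print(R.T@(s["position"][:2]-[599.4,110.2]),s["position"],s["opening"])
A=cv2.imread("pics/w5.png")[130:330,220:420];B=cv2.imread("pics/s5.png")[140:270,320:450]
cv2.imwrite("pics/crop5.png",np.hstack([cv2.resize(A,(400,400)),cv2.resize(B,(400,400))]))
E
```

```text
t: 9.15
position: [524.2, 116.4, 21.4]
ee_rot: [[-0.869, 0.107, 0.482], [0.093, 0.994, -0.054], [-0.486, -0.003, -0.874]]
contact_force: [0.1, 0.2, -0.3]
opening: 57.2
finger_force: 0.0
t: 9.78
position: [464.4, 123.0, 21.3]
ee_rot: [[-0.87, 0.107, 0.482], [0.092, 0.994, -0.054], [-0.485, -0.003, -0.874]]
contact_force: [0.6, 0.0, 0.3]
opening: 57.3
finger_force: 0.0
t: 10.28
position: [465.0, 122.8, 21.2]
ee_rot: [[-0.869, 0.107, 0.482], [0.093, 0.994, -0.054], [-0.486, -0.003, -0.874]]
contact_force: [0.3, -0.0, -0.5]
opening: 19.4
finger_force: 0.0
wrist [507.15 118.48] [-2.3   2.27 -8.21 14.08] disp [-92.6   -1.78]
side [511.76 118.06] [-0.2   0.2   0.01 -0.02] disp [-87.98  -1.7 ]
[-135.04   -2.04] [464.94 122.83  21.26] 8.80200733907702
```

View pics/crop5.png

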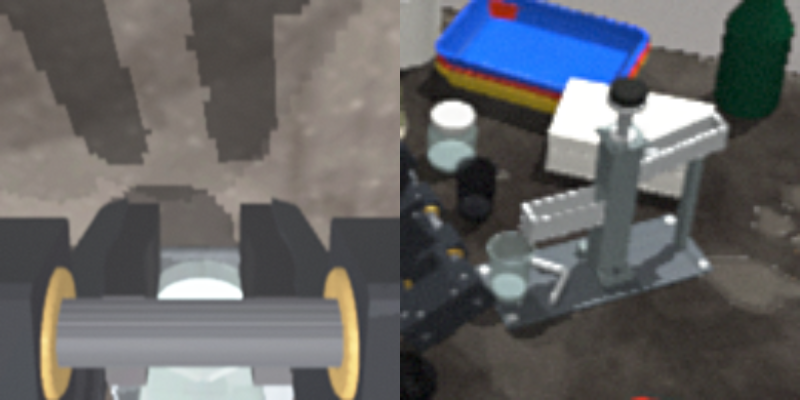

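The vial stands upright on the plate at about x = −86. I'll push it towards the vee with the nearly shut, tilted fingers.

```bash
python3 -m handwheel '[0.045,0,0.08,0,0,0, -0.146,0,0.081,0,0,0, -0.146,0,0.081,0,0,0, -0.029,0,0.016,0,0,0, -0.029,0,0.016,0,0,0, -0.029,0,0.016,0,0,0, -0.029,0,0.016,0,0,0, -0.029,0,0.016,0,0,0, -0.029,0,0.016,0,0,0, -0.029,0,0.016,0,0,0, -0.029,0,0.016,0,0,0, -0.029,0,0.016,0,0,0, -0.029,0,0.016,0,0,0, 0,0,0,0,0,0]'
python3 - <<'E'
from h import *
np.set_printoptions(precision=2,suppress=True)
a=np.radians(-6.23);R=np.array([[np.cos(a),-np.sin(a)],[np.sin(a),np.cos(a)]])
s=manip.read_state();print(R.T@(s["position"][:2]-[599.4,110.2]),s["contact_force"])
for n in["side"]:
    c,im=shot(n)
    for d in manip.cut_out(n,"vial_mid"):
        p=atz(c,d["position"],29)
        if np.hypot(p[0]-520,p[1]-118)<45:
            v,r=fitvial([(c,d["mask"])],p[:2],4);print(n,v,r,"disp",R.T@(v-[599.4,110.2]))
E
```

```text
t: 12.22
position: [505.6, 118.7, 17.6]
ee_rot: [[-0.871, 0.107, 0.48], [0.093, 0.994, -0.054], [-0.483, -0.002, -0.876]]
contact_force: [0.1, -0.1, -0.1]
opening: 8.7
finger_force: 0.1
[-94.21  -1.74] [ 0.05 -0.14 -0.1 ]
side [536.87 124.42] [-2.62  2.61 -5.55  5.17] disp [-63.71   7.35]
```

```bash
python3 -m handwheel '[-0.015,0,0.008,0,0,0, -0.015,0,0.008,0,0,0, -0.015,0,0.008,0,0,0, -0.015,0,0.008,0,0,0, 0,0,0,0,0,0]'
python3 -m handwheel '[-0.015,0,0.008,0,0,0, 0,0,0,0,0,0]'
python3 -m handwheel '[-0.015,0,0.008,0,0,0, 0,0,0,0,0,0]'
```

```text
t: 12.95
position: [509.5, 118.3, 17.6]
ee_rot: [[-0.871, 0.107, 0.48], [0.093, 0.994, -0.054], [-0.483, -0.002, -0.876]]
contact_force: [0.1, 0.6, -0.2]
opening: 8.7
finger_force: 0.1
t: 13.2
position: [510.5, 118.2, 17.7]
ee_rot: [[-0.871, 0.107, 0.48], [0.093, 0.994, -0.054], [-0.483, -0.002, -0.876]]
contact_force: [-0.1, -0.9, 0.6]
opening: 8.8
finger_force: 0.1
t: 13.45
position: [511.6, 118.1, 17.7]
ee_rot: [[-0.871, 0.107, 0.48], [0.093, 0.994, -0.054], [-0.483, -0.002, -0.876]]
contact_force: [-0.4, -0.4, 0.1]
opening: 8.9
finger_force: 0.1
```

```bash
python3 - <<'E'
from h import *
c,im=shot("side");A=cv2.resize(im[180:260,330:430],None,fx=6,fy=6,interpolation=cv2.INTER_CUBIC)
cv2.imwrite("pics/crop6.png",A[:,:,::-1])
a=np.radians(-6.23);d=np.array([np.cos(a),np.sin(a)])
for n,p in(("stand",(-62.5,4)),("rimcentre",(-62.5,54))):
    P=np.append(np.array([599.4,110.2])+p[0]*d,p[1]);print(n,(proj(c,P)-[330,180])*6)
E
```

```text
stand [200.41491073 309.01709681]
rimcentre [207.85359781 224.4671634 ]
```

View pics/crop6.png

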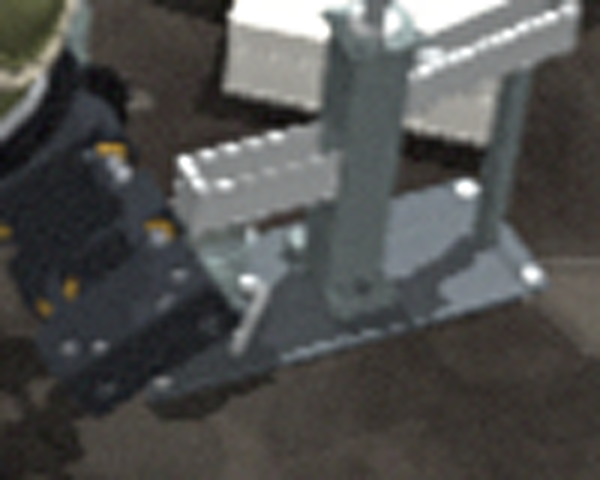

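The side crop shows the vial under the spout at about (225,250), with no firm contact yet. I'll keep nudging it in.

```bash
for i in 1; do python3 -m handwheel '[-0.012,0,0.0065,0,0,0, 0,0,0,0,0,0]'; done
python3 -m handwheel '[-0.012,0,0.0065,0,0,0, 0,0,0,0,0,0]' | grep -E 'posi|contact'
```

```text
t: 13.75
position: [512.4, 118.0, 17.7]
ee_rot: [[-0.871, 0.107, 0.48], [0.093, 0.994, -0.054], [-0.483, -0.002, -0.876]]
contact_force: [-0.0, -0.0, 0.2]
opening: 8.6
finger_force: 0.1
position: [513.2, 117.9, 17.7]
contact_force: [0.2, -0.1, 0.4]
```

```bash
python3 -m handwheel '[-0.012,0,0.0065,0,0,0, 0,0,0,0,0,0]' | grep -E 'posi|contact'
python3 -m handwheel '[-0.012,0,0.0065,0,0,0, 0,0,0,0,0,0]' | grep -E 'posi|contact'
```

```text
position: [514.0, 117.8, 17.7]
contact_force: [0.3, -0.8, 0.1]
position: [514.8, 117.7, 17.7]
contact_force: [0.6, -0.1, -0.3]
```

```bash
python3 -m handwheel '[-0.012,0,0.0065,0,0,0, 0,0,0,0,0,0]' | grep -E 'posi|contact'
python3 -m handwheel '[-0.012,0,0.0065,0,0,0, 0,0,0,0,0,0]' | grep -E 'posi|contact'
python3 - <<'E'
from h import *
np.set_printoptions(precision=1,suppress=True)
a=np.radians(-6.23);R=np.array([[np.cos(a),-np.sin(a)],[np.sin(a),np.cos(a)]])
c,im=shot("side");cv2.imwrite("pics/s7.png",im[:,:,::-1])
for d in manip.cut_out("side","vial_mid"):
    p=atz(c,d["position"],29)
    if np.hypot(p[0]-520,p[1]-118)<55:
        y,x=np.nonzero(d["mask"]);print(d["score"],x.min(),x.max(),y.min(),y.max())
for X in(-66,-62.5,-59):
    t=np.linspace(0,6.28,60)
    for r,z in((19,54),(16,4)):
        q=np.array([proj(c,np.append(R@[X+r*np.cos(k),r*np.sin(k)]+[599.4,110.2],z)) for k in t]);print(X,z,q.min(0),q.max(0))
E
```

```text
position: [515.6, 117.6, 17.7]
contact_force: [0.3, -0.1, -0.6]
position: [516.5, 117.5, 17.7]
contact_force: [-0.8, -0.8, 0.4]
0.63 363 373 216 228
-66 54 [355.7 212.5] [371.  223.1]
-66 4 [355.9 227.4] [368.4 236.4]
-62.5 54 [357.  212.2] [372.3 222.8]
-62.5 4 [357.2 227.1] [369.7 236. ]
-59 54 [358.3 211.9] [373.6 222.4]
-59 4 [358.4 226.8] [370.9 235.7]
```

```bash
python3 -m handwheel '[0.1,0,-0.055,0,0,0, 0.4,0,-0.22,0,0,0, 0.5,0,-0.277,0,0,0, 0.5,0,-0.277,0,0,0, 0,0,0,0,0,0, 0,0,0,0,0,0]'
python3 - <<'E'
from h import *
np.set_printoptions(precision=1,suppress=True)
a=np.radians(-6.23);R=np.array([[np.cos(a),-np.sin(a)],[np.sin(a),np.cos(a)]])
O=np.zeros((400,0,3),np.uint8)
t=np.linspace(0,6.28,60)
for n,(u,v,s) in dict(side=(340,190,50),wrist=(270,190,100)).items():
    c,im=shot(n);k=400//s
    A=cv2.resize(im[v:v+s,u:u+s],None,fx=k,fy=k,interpolation=cv2.INTER_CUBIC)
    O=np.hstack([O,A[:,:,::-1]])
    for d in manip.cut_out(n,"vial_mid")[:4]:
        y,x=np.nonzero(d["mask"]);print(n,d["score"],x.min(),x.max(),y.min(),y.max())
    for X in(-66,-62.5,-59):
      for r,z in((19,54),(16,4)):
        q=np.array([proj(c,np.append(R@[X+r*np.cos(k_),r*np.sin(k_)]+[599.4,110.2],z)) for k_ in t])
        print(X,z,q.min(0),q.max(0),(q.min(0)-[u,v])*k,(q.max(0)-[u,v])*k)
cv2.imwrite("pics/crop7.png",O)
E
```

```text
t: 15.85
position: [422.5, 129.0, 28.3]
ee_rot: [[-0.877, 0.107, 0.469], [0.093, 0.994, -0.052], [-0.472, -0.002, -0.882]]
contact_force: [0.2, 0.1, 0.4]
opening: 9.2
finger_force: 0.0
side 0.8 337 351 190 212
side 0.68 359 372 217 235
-66 54 [355.7 212.5] [371.  223.1] [125.6 180.2] [248.2 264.9]
-66 4 [355.9 227.4] [368.4 236.4] [127.2 299.3] [227.3 370.9]
-62.5 54 [357.  212.2] [372.3 222.8] [136.  177.6] [258.5 262.1]
-62.5 4 [357.2 227.1] [369.7 236. ] [137.2 296.7] [237.3 368.2]
-59 54 [358.3 211.9] [373.6 222.4] [146.3 175. ] [268.7 259.4]
-59 4 [358.4 226.8] [370.9 235.7] [147.3 294.1] [247.3 365.4]
wrist 0.96 294 340 314 349
-66 54 [292.7 373.7] [349.4 392.6] [ 91.  734.6] [317.6 810.4]
-66 4 [300.6 302.8] [341.3 322.5] [122.3 451.1] [285.3 530.1]
-62.5 54 [293.  375.6] [349.1 394.1] [ 92.1 742.4] [316.3 816.5]
-62.5 4 [300.8 305.1] [341.1 324.5] [123.  460.5] [284.5 537.9]
-59 54 [293.3 377.5] [348.7 395.6] [ 93.2 750. ] [315.  822.5]
-59 4 [300.9 307.4] [340.9 326.4] [123.7 469.6] [283.6 545.6]
```

View pics/crop7.png

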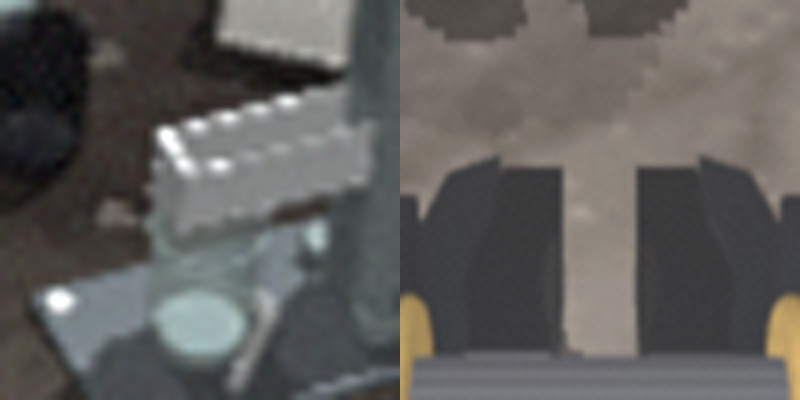

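The side crop shows the vial upright under the spout, foot centre at about (200,325) and close to the vee bar. I'll check the side camera's bias using the plate corner at about (35,297) in the crop.

```bash
python3 - <<'E'
from h import *
np.set_printoptions(precision=1,suppress=True)
a=np.radians(-6.23);R=np.array([[np.cos(a),-np.sin(a)],[np.sin(a),np.cos(a)]])
c=cam("side")
def pj(x,y,z):return (proj(c,np.append(R@[x,y]+[599.4,110.2],z))-[340,190])*8
for P in[(-105,37,4),(-105,-37,4),(85,-37,4),(-77,10.5,62),(-77,-10.5,62),(-77,-10.5,85),(-77,10.5,85),(13,-13,148),(-62.5,0,4)]:print(P,pj(*P),pj(*P)/8+[340,190])
im=cv2.imread("pics/side0.png")
A=cv2.resize(im[190:250,335:435],None,fx=8,fy=8,interpolation=cv2.INTER_CUBIC)
cv2.imwrite("pics/crop8.png",A)
E
```

```text
(-105, 37, 4) [ 21.  287.5] [342.6 225.9]
(-105, -37, 4) [110.5 446.1] [353.8 245.8]
(85, -37, 4) [651.1 297.2] [421.4 227.1]
(-77, 10.5, 62) [142.2 189.8] [357.8 213.7]
(-77, -10.5, 62) [169.6 233.9] [361.2 219.2]
(-77, -10.5, 85) [174. 179.] [361.8 212.4]
(-77, 10.5, 85) [146.1 135. ] [358.3 206.9]
(13, -13, 148) [469.  -42.5] [398.6 184.7]
(-62.5, 0, 4) [187.2 332. ] [363.4 231.5]
```

View pics/crop8.png

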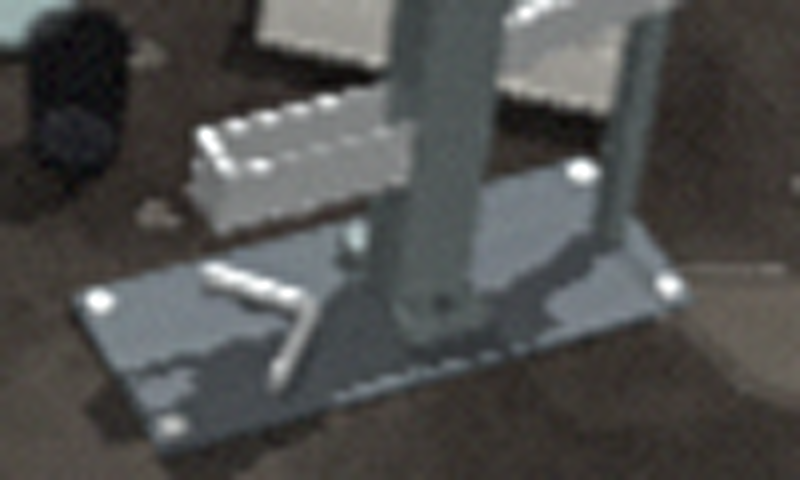

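The seen corners are about 10 crop px right of my prediction, so the vial is really within about 1.5 mm of the stand. A high push would tip it over the 7 mm bars, so I'll make a final gentle push low down.

```bash
python3 -m handwheel '[0.07,-0.02,0.131,0,0,0, 0.07,0,0.131,0,0,0, -0.441,0,0.236,0,0,0, -0.441,0,0.236,0,0,0, -0.22,0,0.118,0,0,0, 0,0,0,0,0,0, 0,0,0,0,0,0]'
```

```text
t: 16.92
position: [489.6, 121.4, 18.4]
ee_rot: [[-0.884, 0.108, 0.455], [0.094, 0.994, -0.052], [-0.458, -0.004, -0.889]]
contact_force: [-1.4, -0.1, 0.2]
opening: 8.9
finger_force: 0.0
```

```bash
python3 -m handwheel '[0.058,0,0.113,0,0,0, 0,0,0,0,0,0, -0.074,0,0.038,0,0,0, -0.074,0,0.038,0,0,0, -0.03,0,0.015,0,0,0, -0.03,0,0.015,0,0,0, -0.03,0,0.015,0,0,0, -0.03,0,0.015,0,0,0, 0,0,0,0,0,0, 0,0,0,0,0,0]'
```

```text
t: 18.18
position: [508.2, 119.4, 11.3]
ee_rot: [[-0.884, 0.108, 0.456], [0.094, 0.994, -0.052], [-0.459, -0.003, -0.889]]
contact_force: [0.4, -0.3, -0.5]
opening: 8.8
finger_force: 0.0
```

```bash
python3 - <<'E'
from h import *
a=np.radians(-6.23);R=np.array([[np.cos(a),-np.sin(a)],[np.sin(a),np.cos(a)]])
c=cam("side")
for p in[(205,270),(312,298),(275,382)]:
    q=np.array(p)/8+[335-1.2,190-.7];print(p,R.T@(atz(c,q,9)[:2]-[599.4,110.2]))
E
```

```text
(205, 270) [-61.94976629  27.26854231]
(312, 298) [-34.72786528   3.64822063]
(275, 382) [-61.48773451 -26.29061831]
```

```bash
python3 -m handwheel '[-0.03,0,0.015,0,0,0, -0.03,0,0.015,0,0,0, -0.03,0,0.015,0,0,0, -0.015,0,0.0076,0,0,0, 0,0,0,0,0,0]' | grep -E 'posi|cont'
python3 -m handwheel '[-0.01,0,0.005,0,0,0, 0,0,0,0,0,0]' | grep -E 'posi|cont'
python3 -m handwheel '[-0.01,0,0.005,0,0,0, 0,0,0,0,0,0]' | grep -E 'posi|cont'
python3 -m handwheel '[-0.01,0,0.005,0,0,0, 0,0,0,0,0,0]' | grep -E 'posi|cont'
```

```text
position: [515.4, 118.6, 11.4]
contact_force: [0.0, 0.0, -0.3]
position: [516.0, 118.6, 11.4]
contact_force: [-0.6, 0.3, 0.5]
position: [516.6, 118.5, 11.4]
contact_force: [-0.2, 0.9, 0.3]
position: [517.3, 118.4, 11.4]
contact_force: [0.4, 0.3, 0.2]
```

```bash
python3 -m handwheel '[-0.008,0,0.004,0,0,0, 0,0,0,0,0,0]' | grep -E 'posi|cont'
python3 -m handwheel '[-0.008,0,0.004,0,0,0, 0,0,0,0,0,0]' | grep -E 'posi|cont'
python3 - <<'E'
from h import *
c,im=shot("side");A=cv2.resize(im[190:240,340:390],None,fx=8,fy=8,interpolation=cv2.INTER_CUBIC)
cv2.imwrite("pics/crop9.png",A[:,:,::-1])
for d in manip.cut_out("side","vial_mid")[:4]:
    y,x=np.nonzero(d["mask"]);print(d["score"],x.min(),x.max(),y.min(),y.max())
E
```

```text
position: [517.9, 118.4, 11.5]
contact_force: [0.2, 0.7, -0.8]
position: [518.3, 118.3, 11.4]
contact_force: [-1.1, 0.6, -0.2]
```

```bash
python3 -m handwheel '[-0.008,0,0.004,0,0,0, 0,0,0,0,0,0]' | grep -E 'posi|cont'
python3 -m handwheel '[0,0,0,0,0,0]' | grep -E 'posi|cont'
python3 -m handwheel '[-0.008,0,0.004,0,0,0, 0,0,0,0,0,0]' | grep -E 'posi|cont'
python3 -m handwheel '[0,0,0,0,0,0]' | grep -E 'posi|cont'
```

```text
position: [518.8, 118.3, 11.4]
contact_force: [-2.8, 1.4, 0.5]
position: [518.8, 118.3, 11.4]
contact_force: [-1.8, 1.5, 0.1]
position: [519.2, 118.3, 11.3]
contact_force: [-4.0, 1.3, 1.9]
position: [519.2, 118.3, 11.4]
contact_force: [-3.9, 2.8, 0.9]
```

Firm contact at −4 N: the vial is against the vee. I'll back off, lift, level the tool and shut the fingers.

```bash
python3 -m handwheel '[0.015,0,-0.008,0,0,0, 0.03,0,-0.015,0,0,0, 0.15,0,-0.076,0,0,0, 0.3,0,-0.153,0,0,0, 0.3,0,-0.153,0,0,0, 0,0,0,0,0,0, -0.38,0,-0.74,0,0,0, -0.38,0,-0.74,0,0,0, -0.38,0,-0.74,0,0,0, -0.38,0,-0.74,0,0,0, -0.19,0,-0.37,0,0,0, 0,0,0,0,0.9,0, 0,0,0,0,0.92,0, 0,0,0,0,0.92,0, 0,0,0,0,0,0, 0,0,0,0,0,0]' 1
python3 - <<'E'
from h import *
np.set_printoptions(precision=1,suppress=True)
a=np.radians(-6.23);R=np.array([[np.cos(a),-np.sin(a)],[np.sin(a),np.cos(a)]])
c,im=shot("side");A=cv2.resize(im[190:240,340:390],(400,400),interpolation=cv2.INTER_CUBIC)
c2,im2=shot("wrist")
t=shot("top")
B=cv2.resize(im2[150:400,220:470],(400,400))
cv2.imwrite("pics/crop9.png",np.hstack([A,B])[:,:,::-1])
cv2.imwrite("pics/top9.png",t[1][:,:,::-1])
for z in(186,198,210):print(z,proj(c2,[600,108.5,z]),(proj(c2,[600,108.5,z])-[220,150])*1.6)
E
```

```text
t: 22.9
position: [467.6, 122.4, 201.1]
ee_rot: [[-0.993, 0.119, 0.009], [0.119, 0.993, -0.022], [-0.011, -0.021, -1.0]]
contact_force: [0.2, -1.0, -0.6]
opening: 0.9
finger_force: 0.0
186 [323.9 428.6] [166.2 445.8]
198 [323.7 447.5] [166. 476.]
210 [323.6 468.8] [165.7 510.1]
```

View pics/crop9.png

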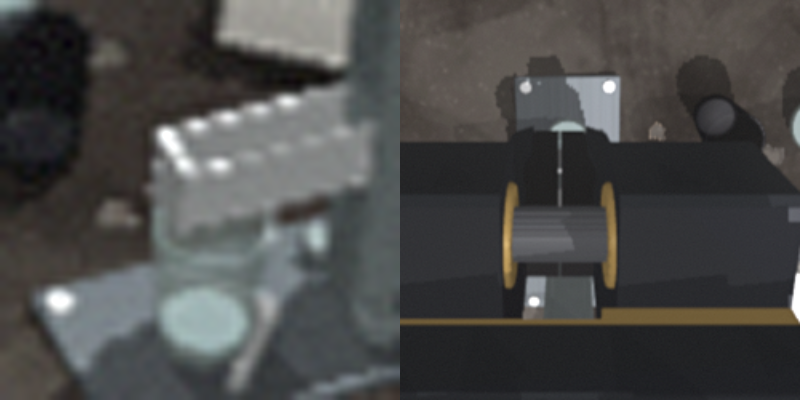

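The vial stands upright in the vee under the spout. I'll now go above the press cap.

```bash
python3 -m handwheel '[0,0,-0.45,0,0,0, -0.55,0.008,0,0,0,0, -0.55,0.008,0,0,0,0, -0.55,0.008,0,0,0,0, -0.57,0.008,0,0,0,0, 0,0,0,0,0,0, 0,0,0,0,0,0]' 1
```

```text
t: 23.92
position: [599.1, 108.9, 229.4]
ee_rot: [[-0.993, 0.12, 0.006], [0.119, 0.993, -0.023], [-0.009, -0.022, -1.0]]
contact_force: [-0.8, -0.0, 0.0]
opening: 0.7
finger_force: 0.0
```

```bash
python3 -m handwheel '[0,0,0.15,0,0,0, 0,0,0.13,0,0,0, 0,0,0.033,0,0,0, 0,0,0.033,0,0,0, 0,0,0.033,0,0,0, 0,0,0,0,0,0]' | grep -E '^t|posi|cont'
python3 -m handwheel '[0,0,0.033,0,0,0, 0,0,0.033,0,0,0, 0,0,0.033,0,0,0, 0,0,0,0,0,0]' | grep -E '^t|posi|cont'
python3 -m handwheel '[0,0,0.033,0,0,0, 0,0,0.033,0,0,0, 0,0,0.033,0,0,0, 0,0,0,0,0,0]' | grep -E '^t|posi|cont'
```

```text
t: 24.68
position: [600.0, 108.0, 206.6]
contact_force: [-0.4, 0.2, 0.3]
t: 25.18
position: [600.0, 107.9, 200.5]
contact_force: [0.3, 0.3, -0.5]
t: 25.68
position: [600.0, 107.7, 194.5]
contact_force: [0.2, -0.1, 0.1]
```

```bash
python3 -m handwheel '[0,0,0.033,0,0,0, 0,0,0.033,0,0,0, 0,0,0,0,0,0]' | grep -E '^t|posi|cont'
python3 -m handwheel '[0,0,0.033,0,0,0, 0,0,0.033,0,0,0, 0,0,0,0,0,0]' | grep -E '^t|posi|cont'
python3 -m handwheel '[0,0,0.033,0,0,0, 0,0,0.033,0,0,0, 0,0,0,0,0,0]' | grep -E '^t|posi|cont'
```

```text
t: 26.05
position: [600.3, 107.7, 191.3]
contact_force: [-0.9, 0.9, 4.6]
t: 26.42
position: [600.3, 107.6, 187.4]
contact_force: [-1.7, 0.2, 5.7]
t: 26.8
position: [600.3, 107.6, 183.6]
contact_force: [-1.7, 0.5, 7.2]
```

```bash
python3 -m handwheel '[0,0,0.033,0,0,0, 0,0,0.033,0,0,0, 0,0,0.033,0,0,0, 0,0,0.033,0,0,0, 0,0,0.025,0,0,0, 0,0,0,0,0,0]' | grep -E '^t|posi|cont'
python3 -m handwheel '[0,0,0.016,0,0,0, 0,0,0.016,0,0,0, 0,0,0,0,0,0]' | grep -E '^t|posi|cont'
```

```text
t: 27.55
position: [600.4, 107.6, 174.5]
contact_force: [-1.9, 1.9, 9.4]
t: 27.92
position: [600.4, 107.5, 172.7]
contact_force: [-2.5, 1.7, 9.5]
```

```bash
python3 -m handwheel '[0,0,0.012,0,0,0, 0,0,0.012,0,0,0, 0,0,0,0,0,0]' | grep -E '^t|posi|cont'
python3 -m handwheel '[0,0,0.01,0,0,0, 0,0,0,0,0,0]' | grep -E '^t|posi|cont'
python3 -m handwheel '[0,0,0.005,0,0,0, 0,0,0,0,0,0]' | grep -E '^t|posi|cont'
```

```text
t: 28.3
position: [600.5, 107.5, 171.8]
contact_force: [-3.4, 0.9, 13.1]
t: 28.55
position: [600.6, 107.5, 171.5]
contact_force: [-4.2, 2.1, 14.2]
t: 28.8
position: [600.6, 107.6, 171.4]
contact_force: [-4.9, 1.1, 14.1]
```

The stop is felt at about 14 N. I'll press a touch more and hold.

```bash
python3 -m handwheel '[0,0,0.008,0,0,0, 0,0,0,0,0,0]' | grep -E '^t|posi|cont'
python3 -m handwheel '[0,0,0,0,0,0, 0,0,0,0,0,0, 0,0,0,0,0,0, 0,0,0,0,0,0, 0,0,0,0,0,0, 0,0,0,0,0,0, 0,0,0,0,0,0, 0,0,0,0,0,0]' | grep -E '^t|posi|cont'
```

```text
t: 29.05
position: [600.7, 107.6, 171.1]
contact_force: [-5.5, 1.8, 16.7]
t: 30.05
position: [600.7, 107.5, 171.1]
contact_force: [-5.3, 2.5, 16.4]
```

```bash
cat > b.py <<'E'
from h import *
np.set_printoptions(precision=1,suppress=True)
a=np.radians(-6.23);R=np.array([[np.cos(a),-np.sin(a)],[np.sin(a),np.cos(a)]])
for n in["side","top","wrist"]:
    c,im=shot(n)
    print(n,"expect in vial",proj(c,np.append(R@[-60,-1]+[600,108.5],14)))
    for t in["ball_1_center","vial_mid"]:
        for d in manip.cut_out(n,t)[:4]:
            y,x=np.nonzero(d["mask"]);print(" ",t,round(d["score"],2),np.array(d["position"]),x.min(),x.max(),y.min(),y.max())
E
python3 b.py; python3 -m handwheel '[0,0,0,0,0,0]' | grep -E '^t|posi|cont'
```

```text
side expect in vial [365.2 229.1]
  vial_mid 0.56 [340.  197.8] 338 351 190 211
top expect in vial [341.  158.2]
  vial_mid 0.71 [301. 156.] 293 307 149 164
wrist expect in vial [322.8 115. ]
  ball_1_center 0.75 [317.8 111.9] 314 331 106 123
  vial_mid 0.69 [450.2  94.4] 419 479 69 119
  vial_mid 0.65 [329.9 110. ] 301 347 99 132
t: 30.62
position: [600.7, 107.6, 171.1]
contact_force: [-5.5, 1.8, 16.5]
```

The wrist camera finds a ball where it should lie in the vial. I'll let the plunger up smoothly and move clear.

```bash
python3 -m handwheel '[0,0,-0.06,0,0,0, 0,0,-0.08,0,0,0, 0,0,-0.08,0,0,0, 0,0,-0.08,0,0,0, 0,0,-0.08,0,0,0, 0,0,-0.08,0,0,0, 0,0,-0.3,0,0,0, 0,0,-0.6,0,0,0, 0.5,0,-0.3,0,0,0, 0.8,0,0,0,0,0, 0.8,0,0,0,0,0, 0,0,0,0,0,0, 0,0,0,0,0,0]' | grep -E '^t|posi|cont'
python3 b.py
```

```text
t: 32.25
position: [475.1, 124.5, 267.3]
contact_force: [0.4, 0.2, -0.1]
side expect in vial [365.2 229.1]
  vial_mid 0.72 [340.9 202.1] 338 350 190 212
  vial_mid 0.63 [363.9 224.8] 359 372 218 234
top expect in vial [341.  158.2]
wrist expect in vial [322.3 214. ]
  vial_mid 0.84 [328.3 213.4] 308 338 202 231
  vial_mid 0.78 [410.  206.2] 390 427 189 225
  vial_mid 0.62 [466.7 210.6] 442 492 189 232
```

```bash
python3 -c "
from workcell import manip
print(manip.close_job())"
```

```text
the job is handed in; nothing more can be done
None
```

Job handed in at about 32 s: the vial stands against its stop under the spout. One full press to the stop peaked at about 17 N, and the wrist camera found a ball in the vial during the hold, though my check after the plunger came up did not pick it up again. I also viewed 12 pictures, over the limit of 10.

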